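# Prise the spring clip off the guide rod with a wedge

## Task

Slide the brass wedge under the blue spring clip so that it springs off the steel rod and sits on the wedge, then carry it there to the white tray and scrape it off against the tray's rim so that it drops inside. Lay the wedge back on its black mat; do not touch the clip with the gripper and leave the little vial where it stands.

Things in the scene. Friction and masses are not known exactly. Their poses are not given: they have to be found in the camera images.
- wedge: Loose prying wedge, 0.22 kg, 158 mm long: wooden grip (46 x 16 mm, top 38 mm above the underside) on a brass sole 58 x 30 x 3 mm, brass blade 11 mm wide along +x. Sole and blade share one flat underside. Origin in the underside, below the grip; x to the tip, z up. Starts lying on the mat.
- wedge_grip (a point): Middle of the wedge's wooden grip, 20 mm above the tool's underside, right above the wedge's origin; same axes as the tool. Grasp it from above across its 16 mm width (y).
- wedge_tip (a point): Middle of the blade's sharp edge, in the plane of the underside, 130 mm ahead (+x) of the wedge's origin. The edge is 1 mm thick; the blade's top rises straight to 16 mm at 60 mm behind the edge, then stays level at 16 mm up to the grip, 109 mm behind the edge. Blade and clip are smooth (friction about 0.25).
- clip: Blue spring clip, 54 g, astride the rod: flat bridge 20 mm along the rod, 27 mm wide, 2.5 mm thick, two sprung legs with insides 19 mm apart, reaching 26.5 mm below the bridge's underside. Origin in the middle of that underside, x along the rod as for rod_block. A lip slopes up from the bridge's -x edge. Freed, it rides on the 16 mm blade, legs 10 mm below it, and comes off only along the blade.
- rod_block: Fixed aluminium block 134 x 64 x 10 mm bearing a level steel rod, 16 mm diameter, x = -61 to +61 mm. Origin on the bench below the clip's seat; +x is the way the wedge travels along the rod. Behind the clip two cheeks (x = 11 to 21 mm, 17 mm apart, 53 mm high) hold it back; the blade passes between them. Nothing else on the block is higher than the rod.
- rod_top (a point): Top line of the rod below the clip's bridge, 32 mm above the bench; axes as rod_block. The bridge's underside is 4.5 mm higher, its edges at x = -10 and +10 mm. Ridges in the legs grip the rod below its middle; the clip lets go once raised about 9 mm (roughly 10 N), its bridge then on the blade's level part; lifting the wedge takes it along.
- tray: Fixed white open tray, 116 x 116 mm outside, 30 mm high, walls 4 mm. Origin on the bench under its middle; x, y along its sides. If the blade is drawn out over a wall with its underside 2 to 4 mm above the rim, the clip's legs catch on the inside of that wall and it is stripped off over the tip.
- mat: Fixed black rubber mat, 185 x 96 x 3 mm, the wedge's resting place. Origin on the bench under its middle; x along its length, z up.
- vial_3: Small glass vial with a black screw cap, 27 mm diameter, 56 mm tall, loose, standing beyond the rod block and the tray; a bystander. Origin under its middle.
Mind the look-alikes: they are no part of the job. Of the things like the clip, leave any that is green or pink; of the rest the smaller one is meant.

How it is judged:
By the outcome, as a careful person would: the job done as asked, in the order asked, and still so for the second after the job is handed in, with the robot touching nothing.
It also fails if it takes over 72 s, if anything falls off the work surface, if the arm or the gripper's body presses on something with over 40 N, if the wrist force passes 120 N, or if a joint passes its speed limit or range.

## Robot

A 6-joint arm with a two-finger parallel gripper is mounted at the origin on a cart in front of the work surface, level with it; the furniture and walls round the work are solid. World frame = base frame: x ahead of the robot, y to its left, z up, the work surface at z = 0. Lengths are in m, angles in rad, forces in N, time in s.
With the tool pointing down it reaches from about 0.375 to 0.9 m from the base axis. Payload 3.1 kg.
Tool frame: the origin (TCP) lies at the very end of the fingers, on their centre line; the grasp point (between the pads) lies robot.grasp_offset behind it (robot.grasp_offset is the distance from the TCP to the grasp point, in m); z points along the fingers, y is the direction in which the jaws open and shut (so a half turn about z gives the same grasp; the last joint's range is limited). The gripper opens to 87 mm and grips with 3 to 60 N. Pads are 19 mm wide; open, the fingers measure 117 mm over their backs; the gripper's body (75 mm by 190 mm) begins 51 mm behind the grasp point.
Start: joints at [-1.421, 0.527, 1.433, -0, 1.181, -0.178], TCP at [0.202, -0.591, 0.223] pointing down, gripper open.
Joint ranges: [-3.08, 3.08], [-0.75, 2.2], [0.22, 2.44], [-1.43, 4.57], [0, 2.65], [-2.85, 2.85]. Speed limits (rad/s): [2.79, 2.79, 3.14, 3.14, 3.14, 3.14].

## Interface

Orientations are given as a unit quaternion [x, y, z, w].
In Python, from rig import robot gives the robot as it stands.
- The arm moves only by the tool drive_tool, never from a script. Its argument "targets" is one flat list of numbers, 6 for each row, row after row: the shift along the tool's x, y, z in cm, then the turn, a rotation vector about the tool's x, y, z in degrees. A call has 1 to 12 rows; each row is the pose to reach, as a shift and turn from the pose commanded when the call began, along the tool's axes at that moment; what a row does not reach only later rows make up. A row lasts 1/12 s, in which the tool goes at most 41.7 mm and 7.16 degrees, less where a joint would pass 70% of its speed; a pose out of reach is approached as far as the arm can. A call with a gripper value outside its range is refused whole. "grip" is the gripper command: -1 is fully open, 1 is shut, values between are in proportion, set as the call begins (left out, the last holds). The fingers move at their own pace and stop on an object; "squeeze" is the grip in N (left out, the last holds). Time passes only in rows, so rows that repeat a pose let the fingers close. It gives the time, the measured TCP pose, the force and the opening at its end, in the units of the state.
- robot.get_obs(): the state, without advancing time (a new reading comes with each control period).
- robot.camera(name): name is "scene" or "top" or "wrist"; returns (picture, depth): 420x560x3 uint8, red, green, blue; 420x560 float32, m along the optical axis (not along the pixel's ray), 0 where there is no reading.
- robot.calibration(name): a dict with "mtx" (3x3 intrinsics, pixels), "distortion" ([k1, k2, p1, p2, k3] as OpenCV has them; the pictures are not rectified), "R" (3x3) and "t" (3): a world point X has camera coordinates R X + t; the wrist camera has in their place "hand_eye" (4x4, takes a point from camera to tool coordinates, whose origin is the TCP and whose axes are the flange's). Camera axes: x right, y down, z forward; pixel columns grow to the right and rows downward; lengths in m; the calibration is good to about 2 mm. A picture is of the moment at which its call begins: read the wrist's pose just before it. calibration takes no time and is no camera call.
- robot.hand_in(): hands the job in, once; it reports no verdict.
The state is a dict: "time": time; "q": joint angles; "joint_velocities": joint speeds; "joint_torque": joint torques, N m; "position": TCP position; "tool_rot": TCP orientation; "ft_force": force on the tool from outside, world axes, zero at the start; "moment": the same for the moment, N m; "grip_width": finger opening in m.
Only numpy, scipy, OpenCV 4.12 (cv2) and the standard library are available. Lean on these libraries where they do the work, as an engineer would, in place of code of your own. Each camera call takes 0.05 s, during which the arm holds its last target.

## Working session

There is one attempt and no reset: what is moved stays moved. The work goes in short steps, Python scripts to look and compute and a tool call to move; the robot and the scene stay as the last step left them, time stands still between calls to the robot, and variables do not carry over. Pictures are saved under pics/ and viewed, and the job is handed in when it is done.

Besides the shell and the picture viewer there is one more tool, called after "Call:" by a JSON object that holds its "api" and its "payload", one argument or row to a line. drive_tool: Moves the arm, as the interface text tells. Its arguments: {"type":"object","properties":{"targets":{"type":"array","items":{"type":"number"}},"grip":{"type":"number"},"squeeze":{"type":"number"}},"required":["targets"]}

```bash
mkdir -p pics; ls; cat > h.py <<'E'
import numpy as np, cv2
from rig import robot
from scipy.spatial.transform import Rotation as R
def save(n,im): cv2.imwrite('pics/'+n+'.png',cv2.cvtColor(im,cv2.COLOR_RGB2BGR))
def grab(name):
    o=robot.get_obs(); im,d=robot.camera(name); c=robot.calibration(name)
    if 'R' in c: Rc=np.array(c['R']);t=np.array(c['t']); Rw=Rc.T; tw=-Rc.T@t
    else:
        H=np.array(c['hand_eye']); T=np.eye(4); T[:3,:3]=R.from_quat(o['tool_rot']).as_matrix(); T[:3,3]=o['position']
        M=T@H; Rw=M[:3,:3]; tw=M[:3,3]
    np.savez('last_'+name+'.npz',im=im,d=d,Rw=Rw,tw=tw,K=np.array(c['mtx']),D=np.array(c['distortion']))
    return im,d
class V:
    def __init__(s,name):
        z=np.load('last_'+name+'.npz'); s.__dict__.update({k:z[k] for k in z})
    def ray(s,u,v):
        p=cv2.undistortPoints(np.array([[[u,v]]],float),s.K,s.D)[0,0]; return np.array([p[0],p[1],1.])
    def pt(s,u,v):
        return s.tw+s.Rw@(s.ray(u,v)*s.d[int(round(v)),int(round(u))])
    def plane(s,u,v,z):
        r=s.Rw@s.ray(u,v); return s.tw+r*(z-s.tw[2])/r[2]
    def proj(s,X):
        X=np.atleast_2d(np.array(X,float)); c=(X-s.tw)@s.Rw
        return cv2.projectPoints(c,np.zeros(3),np.zeros(3),s.K,s.D)[0][:,0]
    def cloud(s):
        h,w=s.d.shape; uu,vv=np.meshgrid(np.arange(w),np.arange(h))
        p=cv2.undistortPoints(np.stack([uu.ravel(),vv.ravel()],1).astype(float)[:,None],s.K,s.D)[:,0]
        X=(np.c_[p,np.ones(len(p))]*s.d.reshape(-1,1))@s.Rw.T+s.tw
        return X.reshape(h,w,3)
E
python3 - <<'E'
from h import *
for n in ('scene','top','wrist'):
    im,d=grab(n); save(n+'0',im)
print(robot.get_obs(), robot.grasp_offset)
E
```

```text
pics
{'time': 0.15, 'q': array([-1.42050449e+00,  5.28233821e-01,  1.43357939e+00, -1.11862444e-05,
        1.18143538e+00, -1.78486302e-01]), 'joint_velocities': array([ 8.44544563e-04, -2.00030083e-03, -4.59074696e-03,  3.47773857e-06,
        2.33161936e-03, -3.92556198e-04]), 'joint_torque': array([ 1.34360303e-03, -4.40428698e+01, -1.76842761e+01,  6.33411342e-02,
        5.52706188e-02, -9.33761407e-05]), 'position': array([ 0.20175263, -0.59095356,  0.2218171 ]), 'tool_rot': array([ 9.86517832e-01,  1.63651710e-01,  6.49944841e-06, -8.27958052e-04]), 'ft_force': array([-0.05832238, -0.3144261 , -0.85610159]), 'moment': array([0.03388355, 0.03324151, 0.00786485]), 'grip_width': 0.08704929059225806} 0.0187
```

View pics/scene0.png

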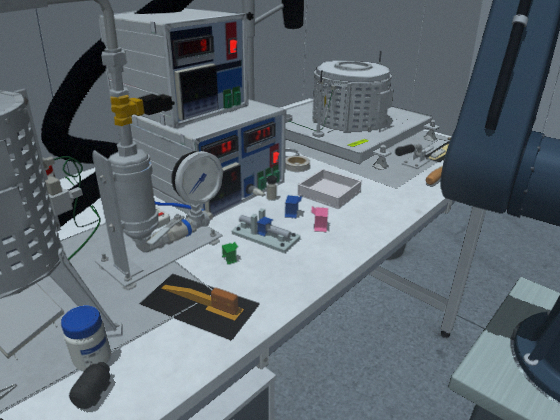

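View pics/top0.png

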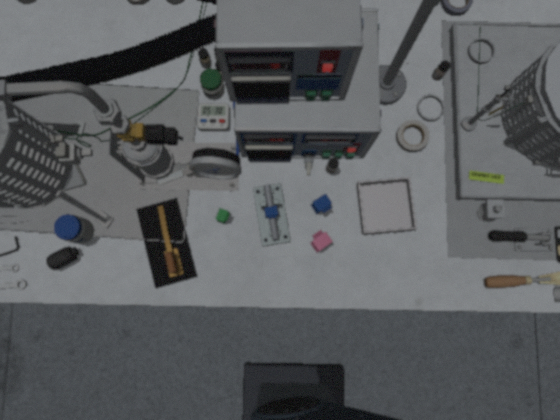

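View pics/wrist0.png

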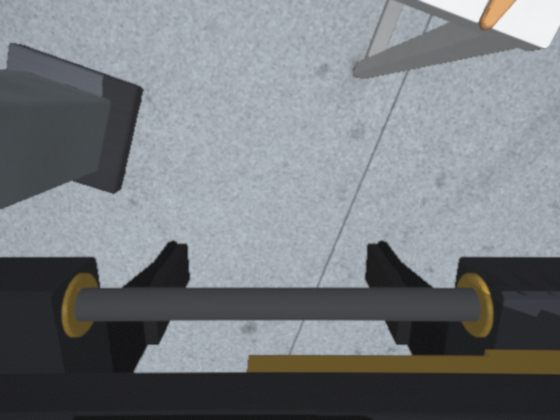

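The top view shows a rod block at (271,212), the mat with the wedge at (167,243), and the tray at (386,206). Four clip-like things: blue on the rod (271,212), blue loose (321,204), pink (321,241), green (222,216). I'll enlarge the crop and measure them.

```bash
python3 - <<'E'
from h import *
v=V('top'); im=v.im
save('topc',cv2.resize(im[150:300,120:430],None,fx=2.58,fy=2.58,interpolation=cv2.INTER_CUBIC))
s=V('scene'); save('scc',cv2.resize(s.im[165:345,130:370],None,fx=3.3,fy=3.3,interpolation=cv2.INTER_CUBIC))
print(v.tw,s.tw, v.K[0,0])
for n,p in dict(clip=(271,212),blue2=(321,204),pink=(321,241),green=(222,216),tray=(386,206),grip=(172,262),mat=(150,230),vial=(333,167),bench=(300,270)).items(): print(n,v.pt(*p).round(4))
E
```

```text
[0.44716492 0.05765386 1.0600095 ] [0.04160572 0.65872503 0.52856261] 478.06043726141655
clip [0.6049 0.0765 0.0366]
blue2 [ 0.6239 -0.0315  0.0387]
pink [ 0.5435 -0.0318  0.0393]
green [0.5952 0.1832 0.0301]
tray [ 0.6284 -0.1807  0.001 ]
grip [0.493  0.2843 0.0432]
mat [0.5646 0.3452 0.0055]
vial [ 0.7017 -0.0553  0.0584]
bench [4.824e-01 1.080e-02 2.000e-04]
```

View pics/topc.png

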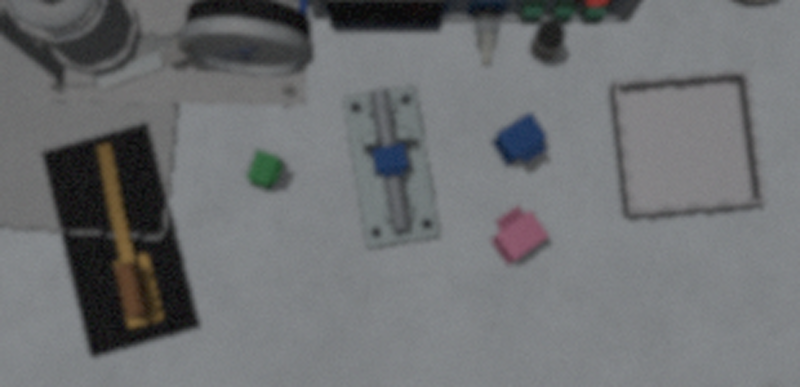

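View pics/scc.png

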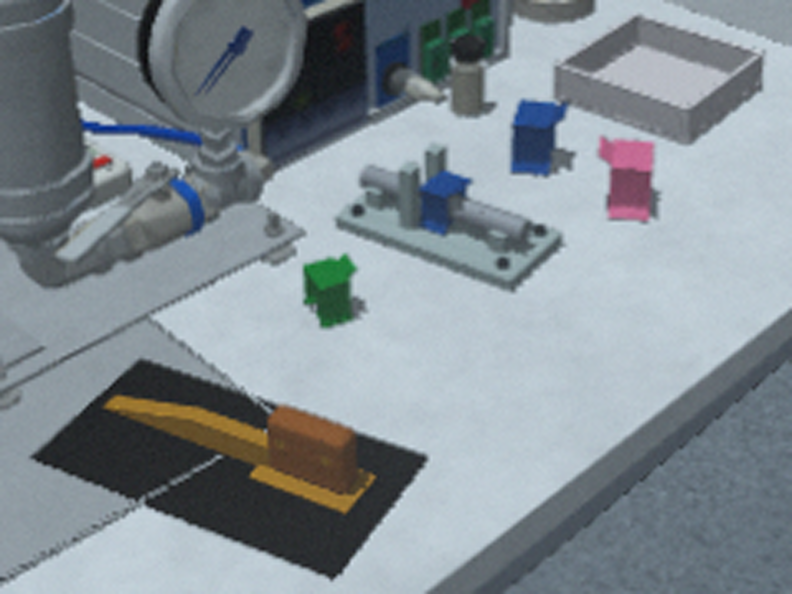

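The clip meant is the blue one on the rod: crop (393,158) top, (440,200) scene. It is the smaller of the two blues and sits astride the rod with its lip on the robot side; green and pink are excluded. Next I'll plan a wrist view.

```bash
cat >> h.py <<'E'
def Rtool(yaw): # deg; tool pointing down, x axis at yaw
    a=np.radians(yaw)/2; return R.from_quat([np.cos(a),np.sin(a),0,0])
def delta(p,yaw=None,rot=None):
    o=robot.get_obs(); R0=R.from_quat(o['tool_rot']); Rt=rot if rot is not None else Rtool(yaw)
    return (R0.inv().apply(np.array(p)-o['position'])*100).round(2),np.degrees((R0.inv()*Rt).as_rotvec()).round(2)
E
python3 - <<'E'
from h import *
c=robot.calibration('wrist'); print(np.array(c['hand_eye']).round(3)); print(c['mtx'],c['distortion'])
H=np.array(c['hand_eye'])
def vis(p,yaw,pts):
    T=np.eye(4);T[:3,:3]=Rtool(yaw).as_matrix();T[:3,3]=p;M=T@H
    return cv2.projectPoints((np.array(pts)-M[:3,3])@M[:3,:3],np.zeros(3),np.zeros(3),np.array(c['mtx']),np.array(c['distortion']))[0][:,0].round()
pts=[[.605,.077,.04],[.54,.067,.03],[.493,.284,.04],[.62,.31,.01],[.57,-.18,.03],[.685,-.18,.03],[.628,-.12,.03]]
print(vis([.45,.17,.3],10,pts)); print(vis([.42,.17,.4],10,pts));print(vis([.45,-.05,.3],10,pts))
print(delta([.45,.17,.3],10), delta([.35,-.2,.3],10))
E
```

```text
[[-0.    -0.959 -0.285  0.079]
 [ 1.    -0.    -0.     0.001]
 [ 0.    -0.285  0.959 -0.162]
 [ 0.     0.     0.     1.   ]]
[[360.67183      0.         276.99688903]
 [  0.         360.67183    202.73877422]
 [  0.           0.           1.        ]] [0.02111463 0.         0.         0.         0.        ]
[[387.  38.]
 [378. 102.]
 [183. 111.]
 [178. -12.]
 [595. 113.]
 [644.   1.]
 [566.  50.]]
[[371.  25.]
 [364.  79.]
 [204.  85.]
 [199. -16.]
 [543.  88.]
 [579.  -5.]
 [517.  35.]]
[[181.  -2.]
 [187.  67.]
 [-20.  73.]
 [-32. -56.]
 [408.  79.]
 [440. -38.]
 [369.  13.]]
(array([ 48.07, -64.02,  -7.7 ]), array([-0.09, -0.01,  8.84])) (array([ 26.66, -32.23,  -7.76]), array([-0.09, -0.01,  8.84]))
```

```bash
python3 - <<'E'
from h import *
X=V('top').cloud()
for lo,hi in ((.62,.66),(.66,.7),(.7,.75)):
  for y in np.arange(-.2,.5,.1):
    m=(X[...,0]>lo)&(X[...,0]<hi)&(X[...,1]>y)&(X[...,1]<y+.1); print(lo,round(y,1),X[m][:,2].max().round(3) if m.any() else None,end='; ')
  print()
c=robot.calibration('wrist');H=np.array(c['hand_eye'])
def vis(p,yaw,pts):
    T=np.eye(4);T[:3,:3]=Rtool(yaw).as_matrix();T[:3,3]=p;M=T@H
    return cv2.projectPoints((np.array(pts)-M[:3,3])@M[:3,:3],np.zeros(3),np.zeros(3),np.array(c['mtx']),np.array(c['distortion']))[0][:,0].round()
pts=[[.605,.077,.04],[.54,.067,.03],[.493,.284,.04],[.62,.31,.01]]
print(vis([.55,.2,.25],10,pts)); print(vis([.55,.17,.3],10,pts))
E
```

```text
0.62 -0.2 0.034; 0.62 -0.1 0.042; 0.62 0.0 0.055; 0.62 0.1 0.15; 0.62 0.2 0.078; 0.62 0.3 0.223; 0.62 0.4 0.377; 
0.66 -0.2 0.033; 0.66 -0.1 0.046; 0.66 0.0 0.047; 0.66 0.1 0.205; 0.66 0.2 0.404; 0.66 0.3 0.492; 0.66 0.4 0.495; 
0.7 -0.2 0.208; 0.7 -0.1 0.208; 0.7 0.0 0.207; 0.7 0.1 0.206; 0.7 0.2 0.403; 0.7 0.3 0.485; 0.7 0.4 0.377; 
[[404. 142.]
 [393. 201.]
 [190. 211.]
 [185.  86.]]
[[364. 132.]
 [357. 186.]
 [175. 195.]
 [170.  82.]]
```

Call:
{"api": "drive_tool", "payload": {
  "targets": [2.3,-2.7,-0.7,0,0,0.8,4.6,-5.4,-1.4,0,0,1.6,6.9,-8.1,-2,0,0,2.4,9.2,-10.8,-2.7,0,0,3.2,11.5,-13.5,-3.4,0,0,4,13.8,-16.2,-4.1,0,0,4.8,16.1,-18.9,-4.8,0,0,5.6,18.4,-21.6,-5.5,0,0,6.4,20.7,-24.3,-6.2,0,0,7.2,23,-27,-6.8,0,0,8,25.3,-29.7,-7.3,0,0,8.8,26.7,-32.2,-7.7,0,0,8.8]
}}

```text
time: 1.15
position: [0.3514, -0.1985, 0.3]
tool_rot: [0.996, 0.088, 0.001, 0.0]
ft_force: [-0.6, 0.3, -0.4]
grip_width: 0.0869
```

```bash
python3 - <<'E'
from h import *
print(delta([.53,.17,.28],10))
E
```

```text
(array([ 24.02, -33.17,   2.02]), array([ 0.01, -0.07,  0.05]))
```

Call:
{"api": "drive_tool", "payload": {
  "targets": [2,-3,0.2,0,0,0,4,-6,0.4,0,0,0,6,-9,0.6,0,0,0,8,-12,0.8,0,0,0,10.3,-15,1,0,0,0,12.5,-18,1.2,0,0,0,14.7,-21,1.4,0,0,0,17,-24,1.6,0,0,0,19.2,-27,1.8,0,0,0,21.4,-30,2,0,0,0,24,-33,2,0,0,0,24,-33,2,0,0,0]
}}

```text
time: 2.15
position: [0.5325, 0.1718, 0.2792]
tool_rot: [0.996, 0.09, 0.002, -0.002]
ft_force: [1.2, -0.2, -0.5]
grip_width: 0.0869
```

```bash
python3 - <<'E'
from h import *
print(robot.get_obs()['position'])
im,d=grab('wrist'); save('w1',im)
E
```

```text
[0.53248446 0.17179925 0.27921849]
```

View pics/w1.png

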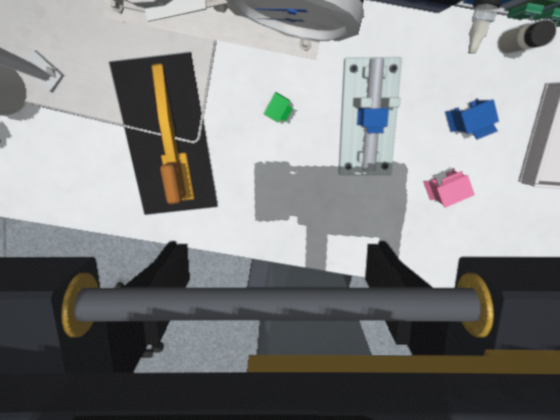

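```bash
python3 - <<'E'
from h import *
v=V('wrist'); im=v.im
save('w1a',cv2.resize(im[45:220,100:225],None,fx=4.5,fy=4.5,interpolation=cv2.INTER_CUBIC)[:790])
save('w1b',cv2.resize(im[45:185,325:420],None,fx=5.5,fy=5.5,interpolation=cv2.INTER_CUBIC))
E
```

```text
(no output)
```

View pics/w1a.png

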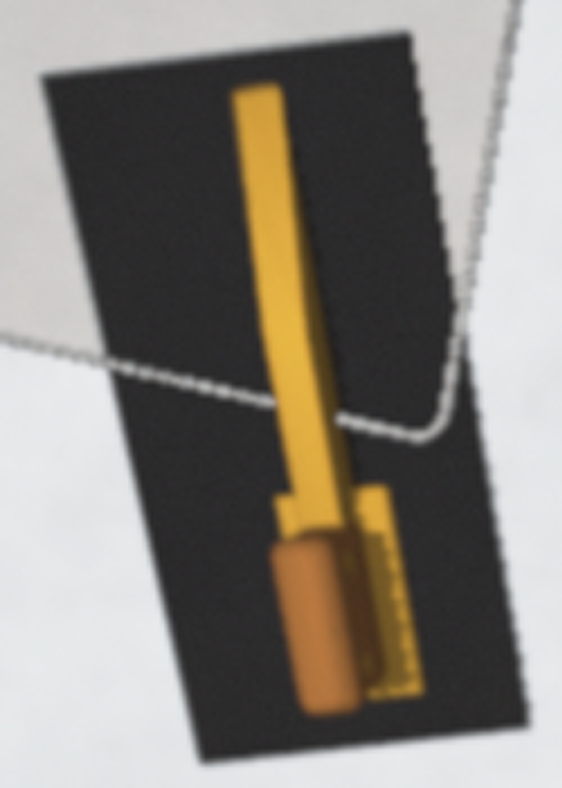

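View pics/w1b.png

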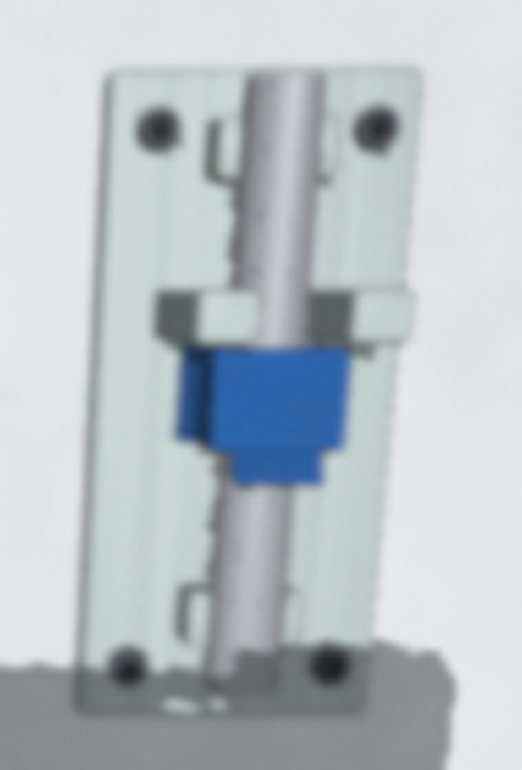

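```bash
cat > fit.py <<'E'
from h import *
from scipy.optimize import least_squares
def px(c,f,off): c=np.array(c,float); return (c+.5)/f-.5+np.array(off)
def fit(v,P,uv,z0,p0,free_z=False,names=None):
    P=np.array(P)/1000.; 
    def w(p):
        c,s=np.cos(p[2]),np.sin(p[2]); M=np.array([[c,-s,0],[s,c,0],[0,0,1]])
        return P@M.T+np.array([p[0],p[1],z0+(p[3] if free_z else 0)])
    f=lambda p:(v.proj(w(p))-uv).ravel()
    r=least_squares(f,list(p0)+([0] if free_z else []),loss='soft_l1',x_scale=.01)
    print('pose',r.x[:2].round(4),'yaw',np.degrees(r.x[2]).round(2),'z',r.x[3:].round(4),'rms px',np.sqrt(np.mean(r.fun**2)).round(2)); print(f(r.x).reshape(-1,2).round(1).tolist())
    return r.x
E
python3 - <<'E'
from fit import *
v=V('wrist')
o=(100,45)
W=[[130,5.5,1],[130,-5.5,1],[30,15,3],[30,-15,3],[-28,-15,3],[-25,8,38],[-25,-8,38]]
u=px([(232,92),(281,86),(276,494),(388,485),(422,693),(303,714),(361,709)],4.5,o)
for fz in (0,1): fit(v,W,u,.003,(.49,.28,.2),fz)
M=[[92.5,48,3],[92.5,-48,3],[-92.5,-48,3],[-92.5,48,3]]
u=px([(42,76),(410,34),(528,724),(200,762)],4.5,o)
for fz in (0,1): fit(v,M,u,0,(.54,.31,.2),fz)
B=[[67,32,10],[67,-32,10],[-67,-32,10],[-67,32,10],[10,13.5,39],[10,-13.5,39],[-10,13.5,39],[-10,-13.5,39],[11,8.5,53],[21,8.5,53],[11,-8.5,53],[21,-8.5,53]]
u=px([(106,68),(424,68),(365,716),(75,712),(215,350),(348,350),(208,447),(343,447),(257,346),(260,291),(352,346),(355,291)],5.5,(325,45))
for fz in (0,1): fit(v,B,u,0,(.6,.077,.1),fz)
E
```

```text
pose [0.4948 0.2891] yaw 16.35 z [] rms px 0.82
[[0.9, -0.1], [-0.4, 0.2], [-0.2, -0.5], [-0.5, -1.1], [0.2, -1.2], [-0.3, 1.7], [0.5, 1.4]]
pose [0.4947 0.2894] yaw 16.37 z [-0.0014] rms px 0.8
[[0.9, 0.1], [-0.4, 0.4], [-0.1, -0.6], [-0.5, -1.2], [0.1, -1.5], [-0.3, 1.4], [0.5, 1.1]]
pose [0.5384 0.3081] yaw 16.82 z [] rms px 1.18
[[-1.4, -0.6], [0.8, -1.2], [1.0, 1.8], [-0.5, 1.5]]
pose [0.5378 0.3105] yaw 16.82 z [-0.0083] rms px 0.24
[[-0.3, 0.3], [0.3, -0.1], [0.1, 0.1], [-0.1, -0.4]]
pose [0.607  0.0767] yaw 10.41 z [] rms px 1.02
[[0.3, -2.5], [0.6, -2.9], [0.3, -1.5], [0.2, -0.7], [-0.4, 0.2], [0.6, 0.1], [-0.3, 1.6], [-0.1, 1.5], [-0.0, 0.4], [0.1, 0.3], [-0.9, 0.3], [-0.6, 0.2]]
pose [0.607  0.0759] yaw 10.4 z [-0.0033] rms px 0.97
[[0.6, -2.1], [0.3, -2.5], [0.2, -2.0], [0.4, -1.2], [-0.3, 0.2], [0.5, 0.1], [-0.2, 1.4], [-0.2, 1.3], [-0.0, 0.4], [0.2, 0.4], [-1.0, 0.3], [-0.7, 0.3]]
```

```bash
python3 - <<'E'
from h import *
for n in('top','scene'):
  X=V(n).cloud()
  for lo in (.54,.58,.60,.62):
    for y in np.arange(.2,.5,.05):
      m=(X[...,0]>lo)&(X[...,0]<lo+.04)&(X[...,1]>y)&(X[...,1]<y+.05); print(lo,round(y,2),X[m][:,2].max().round(3) if m.any() else None,end='; ')
    print()
print(delta([.4948,.2891,.07],16.4))
E
```

```text
0.54 0.2 0.005; 0.54 0.25 0.018; 0.54 0.3 0.023; 0.54 0.35 0.008; 0.54 0.4 0.015; 0.54 0.45 0.087; 
0.58 0.2 0.005; 0.58 0.25 0.008; 0.58 0.3 0.016; 0.58 0.35 0.007; 0.58 0.4 0.042; 0.58 0.45 0.357; 
0.6 0.2 0.005; 0.6 0.25 0.007; 0.6 0.3 0.011; 0.6 0.35 0.007; 0.6 0.4 0.01; 0.6 0.45 0.376; 
0.62 0.2 0.022; 0.62 0.25 0.078; 0.62 0.3 0.223; 0.62 0.35 0.021; 0.62 0.4 0.008; 0.62 0.45 0.377; 
0.54 0.2 0.003; 0.54 0.25 0.018; 0.54 0.3 0.022; 0.54 0.35 0.006; 0.54 0.4 0.014; 0.54 0.45 0.085; 
0.58 0.2 0.029; 0.58 0.25 0.006; 0.58 0.3 0.017; 0.58 0.35 0.006; 0.58 0.4 0.037; 0.58 0.45 0.375; 
0.6 0.2 0.003; 0.6 0.25 0.006; 0.6 0.3 0.011; 0.6 0.35 0.006; 0.6 0.4 0.006; 0.6 0.45 0.376; 
0.62 0.2 0.019; 0.62 0.25 0.076; 0.62 0.3 0.227; 0.62 0.35 0.02; 0.62 0.4 0.005; 0.62 0.45 0.376; 
(array([ -1.37, -12.44,  20.9 ]), array([-0.02, -0.03, -6.1 ]))
```

Call:
{"api": "drive_tool", "payload": {
  "targets": [-0.1,-1.5,2.6,0,0,-0.8,-0.3,-3.1,5.2,0,0,-1.5,-0.5,-4.6,7.8,0,0,-2.3,-0.7,-6.2,10.4,0,0,-3,-0.8,-7.8,13,0,0,-3.8,-1,-9.3,15.7,0,0,-4.6,-1.2,-10.8,18.3,0,0,-5.3,-1.4,-12.4,20.9,0,0,-6.1,-1.4,-12.4,20.9,0,0,-6.1,-1.4,-12.4,20.9,0,0,-6.1]
}}

```text
time: 3.03
position: [0.4923, 0.2849, 0.0694]
tool_rot: [0.99, 0.141, -0.002, 0.001]
ft_force: [0.5, -0.4, 0.2]
grip_width: 0.0874
```

```bash
python3 - <<'E'
from h import *
im,d=grab('wrist'); save('w2',im)
print(robot.get_obs()['position'],robot.get_obs()['ft_force'])
print(delta([.4948,.2891,.0085],16.4))
E
```

```text
[0.49396897 0.2850256  0.07075835] [-0.18995597 -0.15606958 -0.18371413]
(array([ 0.2 , -0.37,  6.23]), array([ 0.03,  0.04, -0.28]))
```

View pics/w2.png

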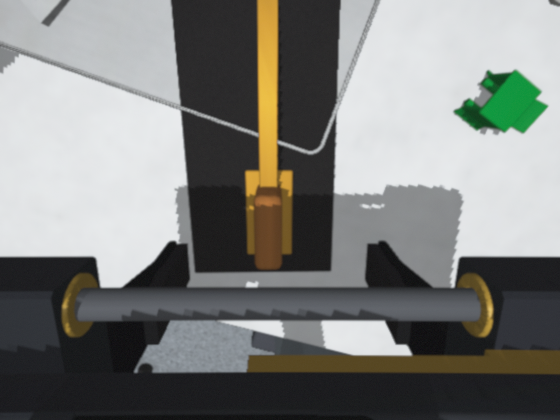

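```bash
python3 - <<'E'
from fit import *
v=V('wrist')
save('w2c',cv2.resize(v.im[160:280,230:310],None,fx=6,fy=6,interpolation=cv2.INTER_CUBIC))
W=[[30,15,3],[30,-15,3],[-28,-15,3],[-25,8,38],[-25,-8,38]]
for fz in (0,1): fit(v,W,np.array([(246,171),(292.5,171),(291.5,253),(255,268),(282,268)],float),.003,(.49,.28,.2),fz)
E
```

```text
pose [0.495  0.2897] yaw 16.01 z [] rms px 2.6
[[-0.4, -2.2], [0.4, -2.1], [0.1, -0.1], [-0.3, 5.4], [0.1, 5.4]]
pose [0.491  0.2887] yaw 16.08 z [-0.0138] rms px 1.19
[[1.2, -0.2], [-0.7, -0.2], [-0.8, -3.0], [1.0, 0.8], [-0.4, 0.8]]
```

View pics/w2c.png

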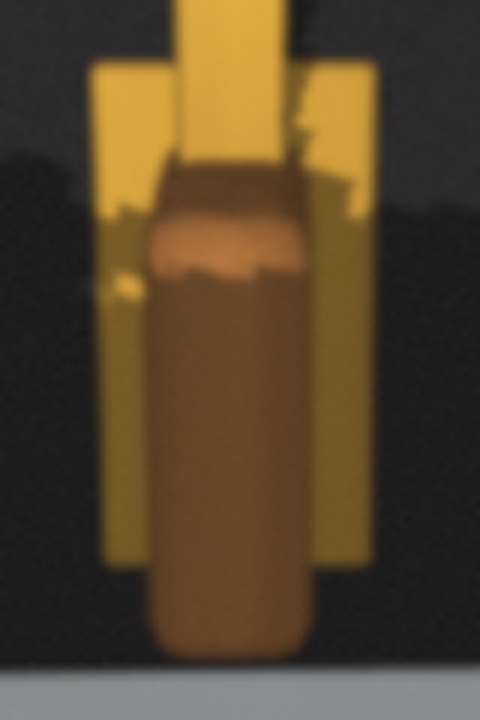

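Call:
{"api": "drive_tool", "payload": {
  "targets": [0.2,-0.4,1,0,0,-0.2,0.2,-0.4,2,0,0,-0.2,0.2,-0.4,3,0,0,-0.2,0.2,-0.4,4,0,0,-0.2,0.2,-0.4,5,0,0,-0.2,0.2,-0.4,5.6,0,0,-0.2,0.2,-0.4,6,0,0,-0.2,0.2,-0.4,6.2,0,0,-0.2,0.2,-0.4,6.2,0,0,-0.2,0.2,-0.4,6.2,0,0,-0.2]
}}

```text
time: 3.92
position: [0.4949, 0.2904, 0.0086]
tool_rot: [0.99, 0.142, 0.0, -0.0]
ft_force: [1.0, 0.4, 1.1]
grip_width: 0.0869
```

```bash
python3 - <<'E'
from h import *
o=robot.get_obs();print(o['position'],o['ft_force'])
print(delta([.4948,.2893,.0085],16.1))
E
```

```text
[0.49489785 0.29040053 0.00862238] [1.01785631 0.42377144 1.09723831]
(array([-0.04,  0.1 ,  0.01]), array([ 0.  , -0.01,  0.24]))
```

Close on the grip.

Call:
{"api": "drive_tool", "payload": {
  "targets": [0,0.1,0,0,0,0.2,0,0.1,0,0,0,0.2,0,0.1,0,0,0,0.2,0,0.1,0,0,0,0.2,0,0.1,0,0,0,0.2,0,0.1,0,0,0,0.2,0,0.1,0,0,0,0.2,0,0.1,0,0,0,0.2,0,0.1,0,0,0,0.2,0,0.1,0,0,0,0.2],
  "grip": 1,
  "squeeze": 45
}}

```text
time: 4.75
position: [0.4951, 0.2894, 0.0085]
tool_rot: [0.99, 0.14, -0.0, -0.0]
ft_force: [-0.8, 1.2, -0.0]
grip_width: 0.0283
```

```bash
python3 - <<'E'
from h import *
o=robot.get_obs();print(o)
E
```

```text
{'time': 4.75, 'q': array([3.34147496e-01, 7.77313446e-01, 1.70386186e+00, 5.17644685e-05,
       6.60429493e-01, 1.62325828e+00]), 'joint_velocities': array([ 8.26887032e-04, -1.95452236e-04,  5.03650109e-04,  9.03794246e-05,
        1.55559146e-03,  1.65212060e-03]), 'joint_torque': array([ 1.17065960e-03, -4.50825047e+01, -8.42998713e+00,  1.98135950e-02,
       -7.75925629e-02,  6.07169909e-05]), 'position': array([0.49505491, 0.28937513, 0.00853067]), 'tool_rot': array([ 9.90100911e-01,  1.40357351e-01, -9.01208876e-06, -1.44147176e-05]), 'ft_force': array([-0.84522896,  1.23101648, -0.04393947]), 'moment': array([ 0.02613802, -0.00771728,  0.05993661]), 'grip_width': 0.028349491686974957}
```

Still closing (28 mm); wait a bit more.

Call:
{"api": "drive_tool", "payload": {
  "targets": [0,0,0,0,0,0,0,0,0,0,0,0,0,0,0,0,0,0,0,0,0,0,0,0,0,0,0,0,0,0]
}}

```text
time: 5.17
position: [0.495, 0.2894, 0.0085]
tool_rot: [0.99, 0.14, -0.0, -0.0]
ft_force: [-0.4, 1.1, -0.4]
grip_width: 0.0157
```

Call:
{"api": "drive_tool", "payload": {
  "targets": [0,0,-0.8,0,0,0,0,0,-2,0,0,0,0,0,-3.5,0,0,0,0,0,-5,0,0,0,0,0,-6.5,0,0,0,0,0,-8,0,0,0,0,0,-8,0,0,0]
}}

```text
time: 5.75
position: [0.497, 0.29, 0.0922]
tool_rot: [0.99, 0.14, 0.003, -0.001]
ft_force: [0.7, -0.1, -2.1]
grip_width: 0.0158
```

```bash
python3 - <<'E'
from h import *
im,d=grab('wrist'); save('w3',im); im,d=grab('scene'); save('s3',cv2.resize(im[120:330,130:370],None,fx=3,fy=3))
print(robot.get_obs()['position'],robot.get_obs()['ft_force'])
print(delta([.4398,.046,.0885],10.4))
E
```

```text
[0.49534566 0.28939685 0.08952034] [-0.83957289 -0.26234965 -3.29590285]
(array([-12.1 ,  21.84,   0.08]), array([-0.01, -0.1 ,  5.74]))
```

View pics/w3.png

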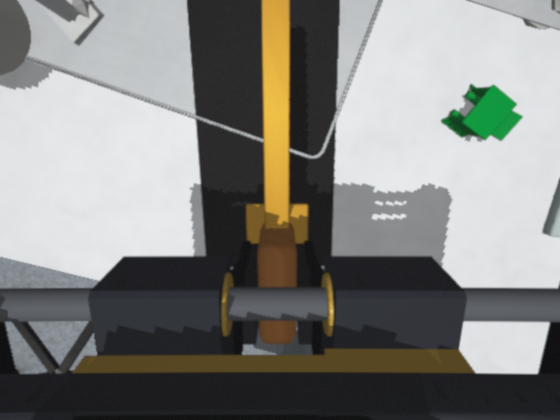

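View pics/s3.png

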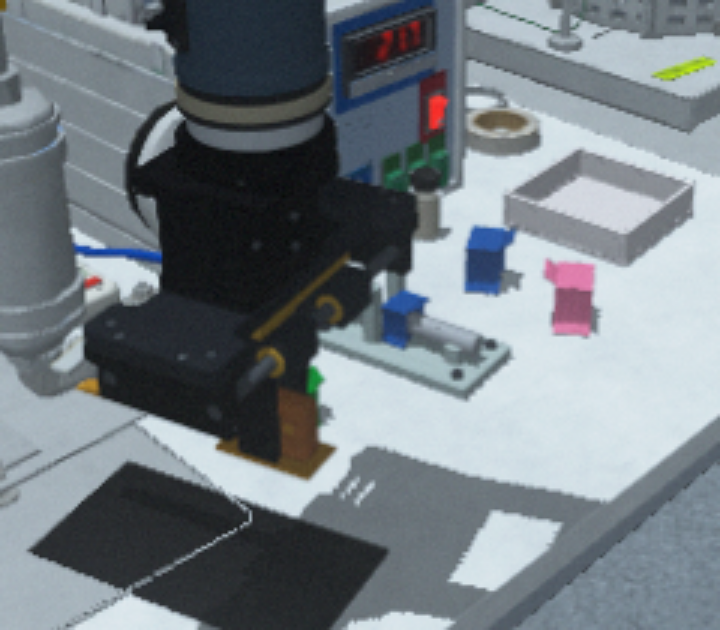

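```bash
python3 - <<'E'
from h import *
v=V('wrist'); o=robot.get_obs()
# edges by colour
hsv=cv2.cvtColor(v.im,cv2.COLOR_RGB2HSV)
m=(hsv[...,0]>12)&(hsv[...,0]<28)&(hsv[...,1]>140)&(hsv[...,2]>120)
und=.0895-.0055
for r in range(0,200,25):
    c=np.where(m[r,240:310])[0]+240
    z=und+.016
    for _ in range(5):
        p=v.plane((c.min()+c.max())/2,r,z); q=R.from_quat(o['tool_rot']).inv().apply(p-o['position']); z=und+min(.016,.001+.015*(.130-q[0])/.06)
    print(r,c.min(),c.max(),(q*1000).round(1))
E
```

```text
0 262 289 [117.9   0.4   1.7]
25 262 289 [108.2   0.3  -0.7]
50 262 289 [98.4  0.3 -3.2]
75 262 289 [88.6  0.3 -5.7]
100 263 289 [78.6  0.5 -8.2]
125 263 289 [ 68.6   0.5 -10.4]
150 264 288 [ 58.1   0.5 -10.4]
175 264 288 [ 47.2   0.5 -10.4]
```

Call:
{"api": "drive_tool", "payload": {
  "targets": [-1.5,2.7,0,0,0,0.7,-3,5.4,0,0,0,1.4,-4.5,8.1,0,0,0,2.1,-6,10.9,0,0,0,2.8,-7.5,13.6,0,0,0,3.5,-9,16.4,0,0,0,4.3,-10.5,19.1,0,0,0,5,-12.1,21.8,0,0,0,5.7,-12.1,21.8,0,0,0,5.7,-12.1,21.8,0,0,0,5.7]
}}

```text
time: 6.68
position: [0.4386, 0.045, 0.0879]
tool_rot: [0.996, 0.089, -0.001, -0.0]
ft_force: [0.4, -0.5, -2.6]
grip_width: 0.0157
```

```bash
python3 - <<'E'
from h import *
im,d=grab('wrist'); save('w4',im)
im,d=grab('scene'); save('s4',cv2.resize(im[120:330,130:370],None,fx=3,fy=3))
print(robot.get_obs()['position'],robot.get_obs()['ft_force'])
E
```

```text
[0.4393381  0.04656718 0.08818585] [-0.5516113  -0.09135749 -1.74860893]
```

View pics/w4.png

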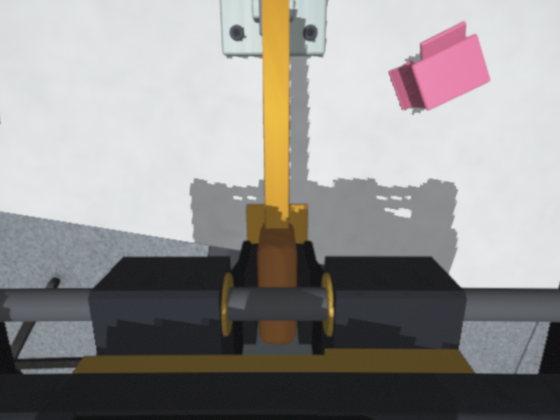

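View pics/s4.png

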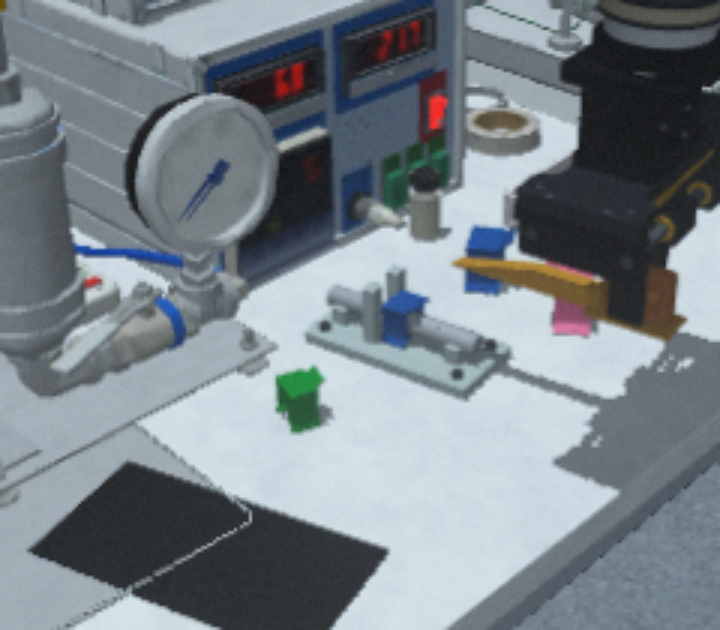

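```bash
python3 - <<'E'
from h import *
v=V('wrist'); o=robot.get_obs()
save('w4c',cv2.resize(v.im[0:70,200:345],None,fx=5,fy=5,interpolation=cv2.INTER_CUBIC))
org=np.array([.607,.0767]);a=np.radians(10.4);u=np.array([np.cos(a),np.sin(a)]);n=np.array([-u[1],u[0]])
for p in [(237,33),(310,33),(222,55),(327,56)]:
    X=v.plane(*p,.010); q=R.from_quat(o['tool_rot']).inv().apply(X-o['position'])
    print(p,X.round(4),(q*1000).round(1),((X[:2]-org)@u*1000).round(1),((X[:2]-org)@n*1000).round(1))
E
```

```text
(237, 33) [0.5473 0.0882 0.01  ] [113.8 -21.4  78.1] -56.6 22.1
(310, 33) [0.5551 0.0447 0.01  ] [113.6  22.8  78.1] -56.8 -22.1
(222, 55) [0.5335 0.0955 0.01  ] [101.5 -31.1  78.1] -68.9 31.8
(327, 56) [0.5444 0.0317 0.01  ] [100.7  33.6  78.1] -69.7 -32.9
```

View pics/w4c.png

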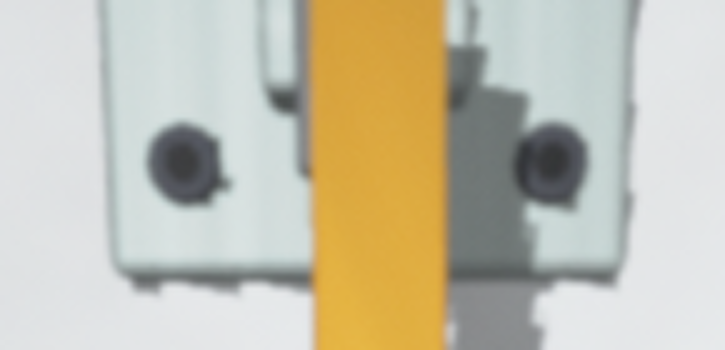

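```bash
python3 - <<'E'
from h import *
p=np.array([.607,.0765])-.170*np.array([np.cos(np.radians(10.4)),np.sin(np.radians(10.4))])
print(p,delta([*p,.0383],10.4))
E
```

```text
[0.43979285 0.04581175] (array([0.03, 0.08, 4.99]), array([-0.03,  0.04,  0.02]))
```

Call:
{"api": "drive_tool", "payload": {
  "targets": [0,0.1,0.8,0,0,0,0,0.1,1.6,0,0,0,0,0.1,2.4,0,0,0,0,0.1,3.2,0,0,0,0,0.1,4,0,0,0,0,0.1,4.5,0,0,0,0,0.1,4.8,0,0,0,0,0.1,4.9,0,0,0,0,0.1,4.9,0,0,0,0,0.1,4.9,0,0,0]
}}

```text
time: 7.62
position: [0.4398, 0.0453, 0.0397]
tool_rot: [0.996, 0.091, 0.0, 0.0]
ft_force: [0.1, -0.5, -2.9]
grip_width: 0.0158
```

```bash
python3 - <<'E'
from h import *
im,d=grab('scene'); save('s5',cv2.resize(im[180:280,220:380],None,fx=5,fy=5,interpolation=cv2.INTER_CUBIC))
im,d=grab('wrist'); save('w5',im)
o=robot.get_obs();print(o['position'],o['ft_force'],delta([.43979,.0458,.0383],10.4))
E
```

```text
[0.43987712 0.04525851 0.03987967] [-0.12160441 -0.97881518 -2.76027732] (array([ 0.  , -0.05,  0.16]), array([ 0.01, -0.05,  0.03]))
```

View pics/s5.png

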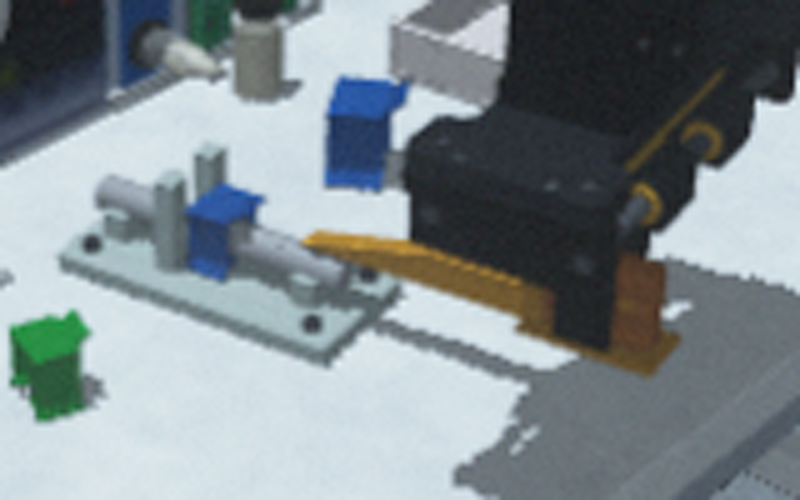

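View pics/w5.png

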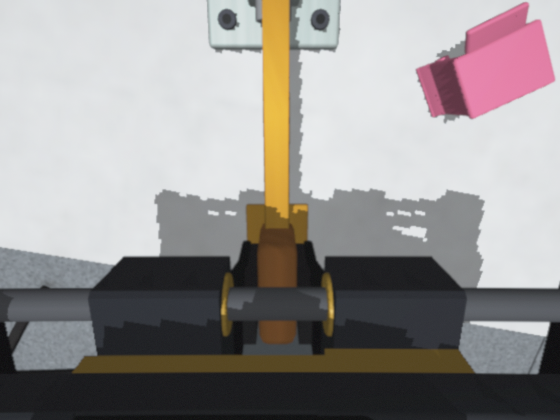

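Call:
{"api": "drive_tool", "payload": {
  "targets": [0,-0.06,0.15,0,0,0,0,-0.06,0.15,0,0,0,0.3,-0.06,0.15,0,0,0,0.6,-0.06,0.15,0,0,0,0.9,-0.06,0.15,0,0,0,1.2,-0.06,0.15,0,0,0,1.5,-0.06,0.15,0,0,0,1.5,-0.06,0.15,0,0,0,1.5,-0.06,0.15,0,0,0]
}}

```text
time: 8.47
position: [0.4545, 0.0487, 0.038]
tool_rot: [0.996, 0.091, 0.0, 0.0]
ft_force: [0.3, 0.3, -2.4]
grip_width: 0.0158
```

```bash
python3 - <<'E'
from h import *
im,d=grab('scene'); save('s6',cv2.resize(im[190:260,220:320],None,fx=8,fy=8,interpolation=cv2.INTER_CUBIC))
im,d=grab('wrist'); save('w6',cv2.resize(im[0:140,190:350],None,fx=5,fy=5,interpolation=cv2.INTER_CUBIC)[:600])
o=robot.get_obs();u=np.array([.9836,.1805]);n=np.array([-u[1],u[0]]);dd=o['position'][:2]-[.607,.0765]
print(o['position'],o['ft_force'],dd@u,dd@n,delta([0,0,0],10.4)[1])
E
```

```text
[0.45393958 0.04872292 0.03799648] [-0.81446854  0.30889947 -2.8239604 ] -0.15556399375083263 0.0003058654348642941 [-0.01  0.03  0.04]
```

View pics/s6.png

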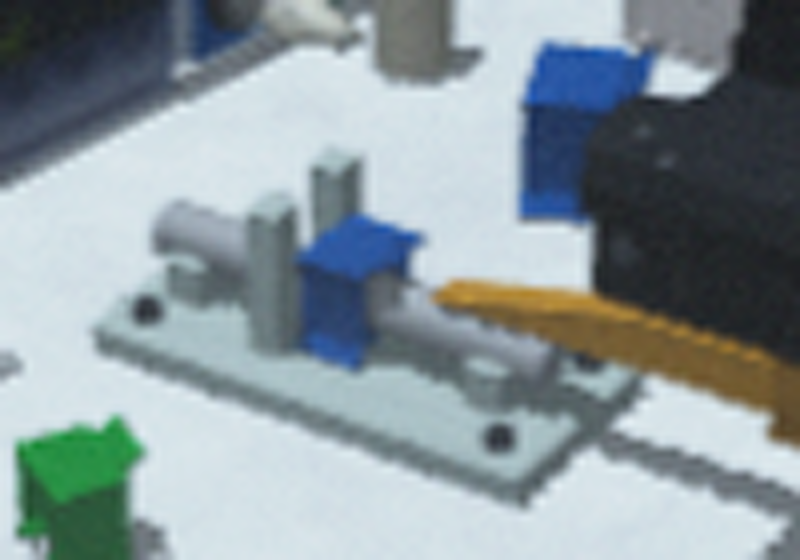

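View pics/w6.png

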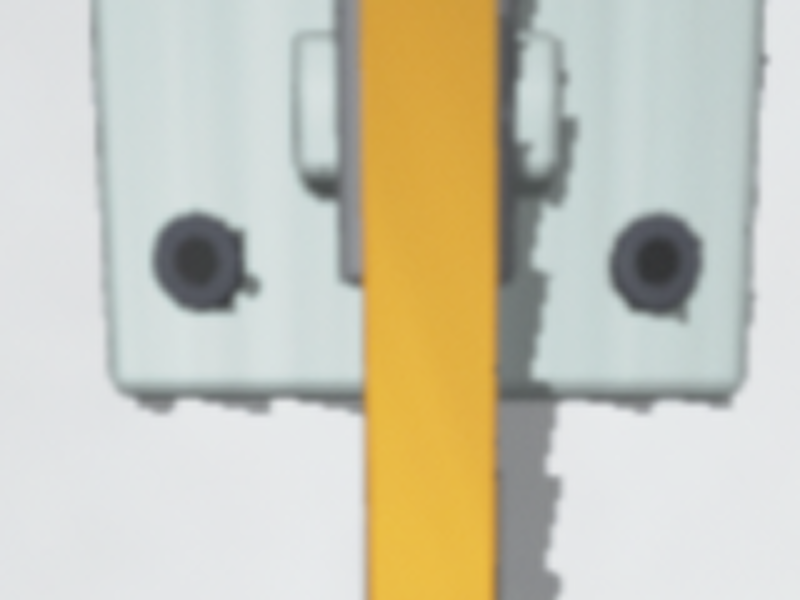

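Call:
{"api": "drive_tool", "payload": {
  "targets": [0.4,-0.03,0,0,0,0,0.8,-0.03,0,0,0,0,1.2,-0.03,0,0,0,0,1.6,-0.03,0,0,0,0,2,-0.03,0,0,0,0,2.4,-0.03,0,0,0,0,2.8,-0.03,0,0,0,0,3.2,-0.03,0,0,0,0,3.2,-0.03,0,0,0,0]
}}

```text
time: 9.32
position: [0.4856, 0.0549, 0.0379]
tool_rot: [0.996, 0.091, -0.001, -0.0]
ft_force: [-0.9, 0.5, -3.0]
grip_width: 0.0155
```

```bash
cat > st.py <<'E'
from h import *
import sys
k=sys.argv[1]
im,d=grab('scene'); save('s'+k,cv2.resize(im[190:260,220:320],None,fx=8,fy=8,interpolation=cv2.INTER_CUBIC))
im,d=grab('wrist'); save('w'+k,im)
o=robot.get_obs();u=np.array([.9836,.1805]);n=np.array([-u[1],u[0]]);dd=o['position'][:2]-[.607,.0765]
print(o['time'],o['position'],o['ft_force'],'tip',dd@u+.13,dd@n,delta([0,0,0],10.4)[1])
E
python3 st.py 7
```

```text
9.4167 [0.48557311 0.0548582  0.0379186 ] [ 0.31782981  1.04409144 -3.12694772] tip 0.0066581633897029036 0.000630679295062537 [-0.01  0.01  0.05]
```

View pics/s7.png

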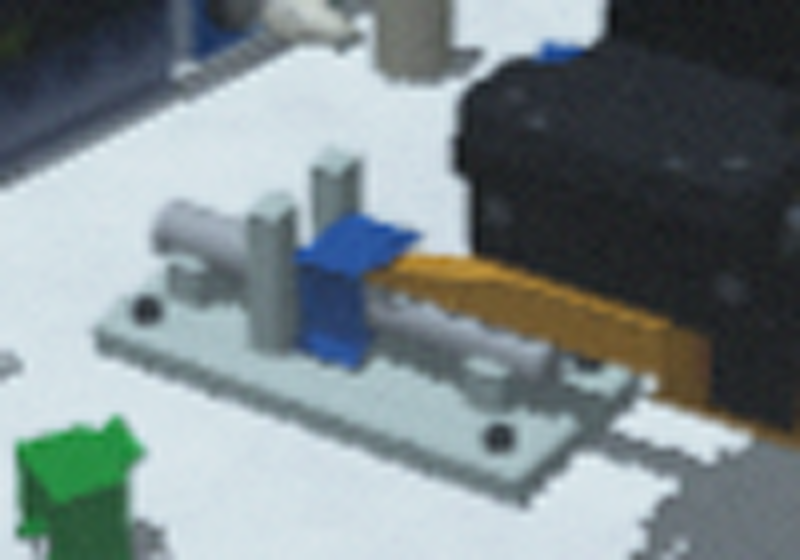

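View pics/w7.png

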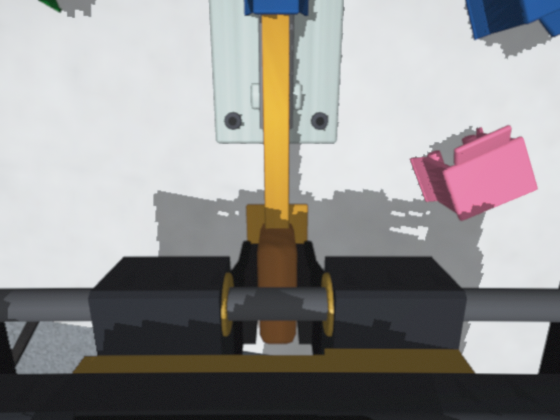

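Call:
{"api": "drive_tool", "payload": {
  "targets": [0.4,0,0,0,0,0,0.8,0,0,0,0,0,1.2,0,0,0,0,0,1.6,0,0,0,0,0,2,0,0,0,0,0,2.4,0,0,0,0,0,2.8,0,0,0,0,0,3.2,0,0,0,0,0,3.6,0,0,0,0,0,4,0,0,0,0,0]
}}

```text
time: 10.25
position: [0.5235, 0.0621, 0.0378]
tool_rot: [0.996, 0.091, -0.002, -0.0]
ft_force: [-4.3, 0.4, -3.0]
grip_width: 0.016
```

```bash
python3 st.py 8
```

```text
10.35 [0.52524931 0.06208211 0.03781793] [-1.64883306 -0.17008629 -4.50026664] tip 0.046987593811106135 0.0005745675523999207 [-0.01  0.01  0.05]
```

View pics/s8.png

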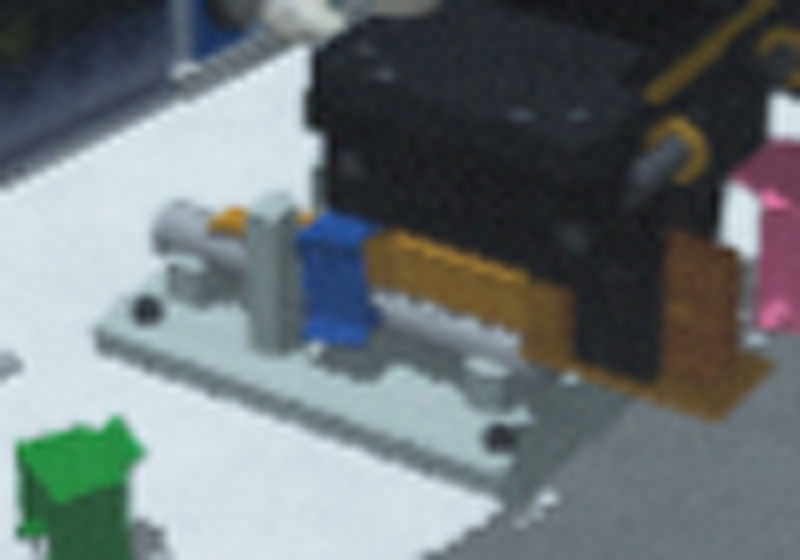

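View pics/w8.png

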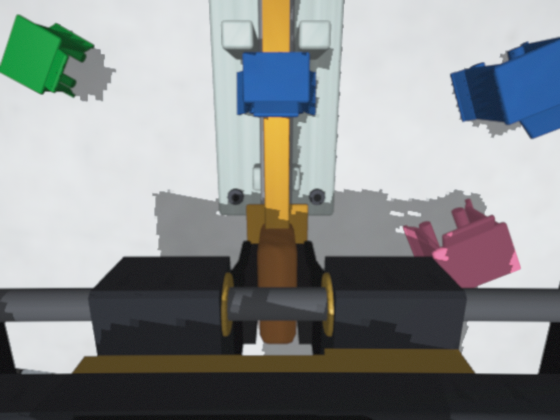

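Call:
{"api": "drive_tool", "payload": {
  "targets": [0.4,0,0,0,0,0,0.8,0,0,0,0,0,1.2,0,0,0,0,0,1.6,0,0,0,0,0,2,0,0,0,0,0,2.4,0,0,0,0,0,2.8,0,0,0,0,0,3.1,0,0,0,0,0,3.4,0,0,0,0,0,3.4,0,0,0,0,0]
}}

```text
time: 11.18
position: [0.5596, 0.0682, 0.0382]
tool_rot: [0.996, 0.091, 0.001, 0.0]
ft_force: [-0.0, 0.3, -0.6]
grip_width: 0.0158
```

```bash
python3 st.py 9
```

```text
11.2833 [0.55912071 0.0681503  0.03820788] [ 0.09843389 -0.67427849 -1.22082178] tip 0.0813988142009138 0.0004294500830484824 [ 0.02 -0.08  0.04]
```

View pics/s9.png

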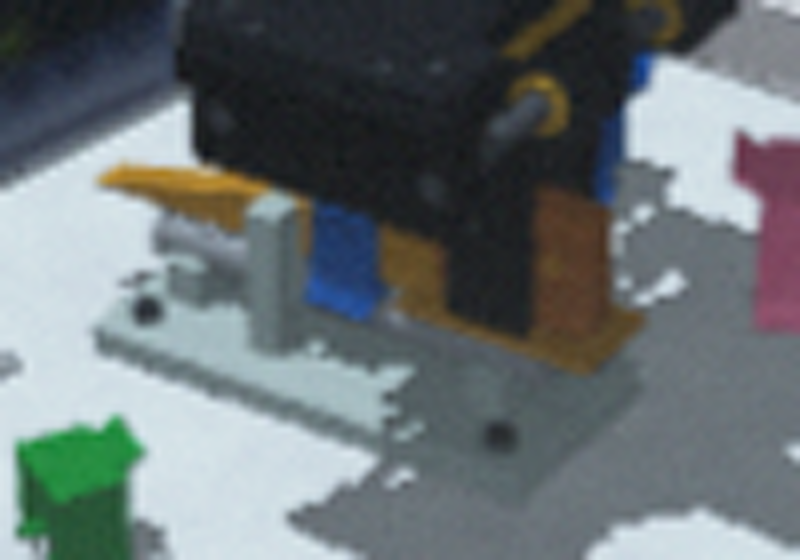

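View pics/w9.png

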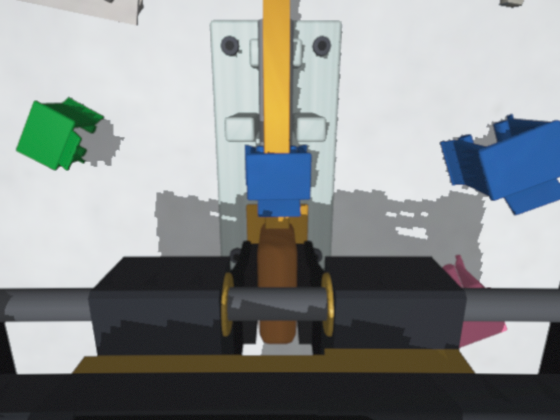

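Call:
{"api": "drive_tool", "payload": {
  "targets": [0,0,-0.3,0,0,0,0,0,-0.6,0,0,0,0,0,-0.9,0,0,0,0,0,-1.3,0,0,0,0,0,-1.8,0,0,0,0,0,-2.4,0,0,0,0,0,-3,0,0,0,0,0,-3.8,0,0,0,0,0,-4.6,0,0,0,0,0,-5.3,0,0,0,0,0,-6,0,0,0,0,0,-6,0,0,0]
}}

```text
time: 12.28
position: [0.5596, 0.0681, 0.0999]
tool_rot: [0.996, 0.091, 0.002, 0.0]
ft_force: [0.1, -0.4, -4.0]
grip_width: 0.0157
```

```bash
python3 - <<'E'
from h import *
im,d=grab('scene'); save('s10',cv2.resize(im[120:270,180:370],None,fx=4,fy=4,interpolation=cv2.INTER_CUBIC))
im,d=grab('wrist'); save('w10',im)
o=robot.get_obs();print(o['time'],o['position'],o['ft_force'])
E
```

```text
12.3833 [0.5586365  0.06812812 0.09855034] [ 0.4847868   0.35702721 -3.65682323]
```

View pics/s10.png

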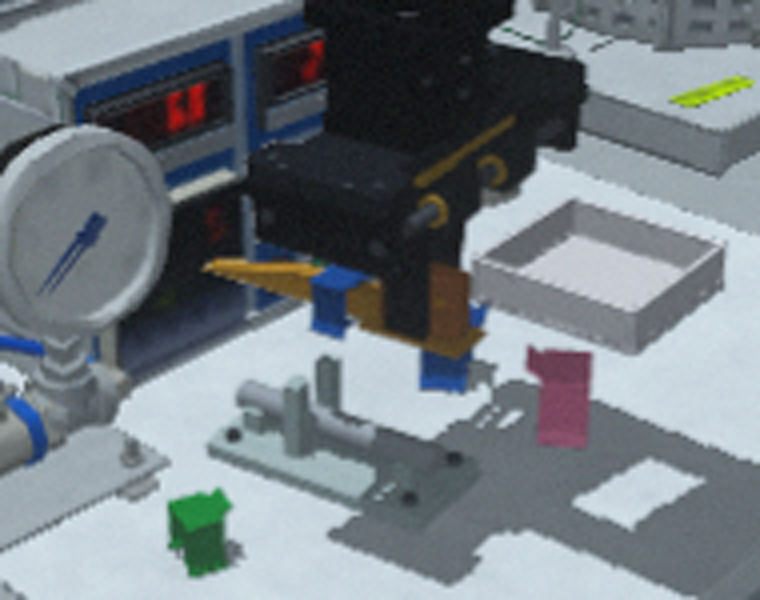

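View pics/w10.png

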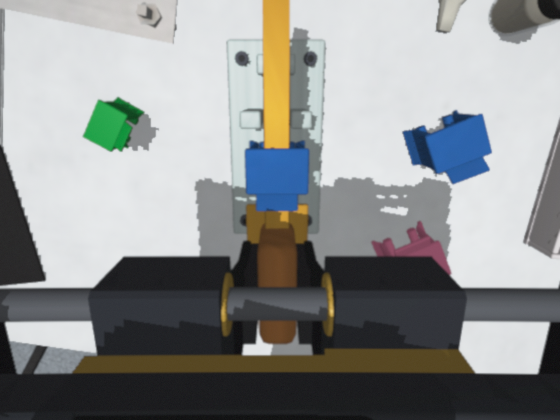

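```bash
python3 - <<'E'
from h import *
v=V('top');X=v.cloud()
m=(X[...,0]>.54)&(X[...,0]<.72)&(X[...,1]>-.27)&(X[...,1]<-.09)&(X[...,2]>.02)&(X[...,2]<.04)
P=X[m]; print(m.sum(),np.median(P[:,2]))
from scipy.optimize import least_squares
def f(p):
    c,s=np.cos(p[2]),np.sin(p[2]); d=P[:,:2]-p[:2]; a=np.c_[d[:,0]*c+d[:,1]*s,-d[:,0]*s+d[:,1]*c]
    return np.abs(a).max(1)-.056
r=least_squares(f,[.628,-.18,.08],loss='soft_l1',f_scale=.001); print(r.x[:2],np.degrees(r.x[2]),np.std(f(r.x)))
q=v.proj(np.array([[sx*.058,sy*.058,.03] for sx,sy in((1,1),(1,-1),(-1,-1),(-1,1))])@R.from_euler('z',r.x[2]).as_matrix().T+[r.x[0],r.x[1],0])
im=cv2.resize(v.im[160:250,340:430],None,fx=6,fy=6,interpolation=cv2.INTER_CUBIC)
cv2.polylines(im,[((q-[340,160]+.5)*6-.5).astype(int)],True,(255,0,0),1); save('tray',im)
# fronts of obstacles
for lo in np.arange(.64,.76,.02):
    mm=(X[...,0]>lo)&(X[...,0]<lo+.02)&(X[...,1]>-.3)&(X[...,1]<.1)&(X[...,2]>.06); print(round(lo,2),mm.sum(), X[mm][:,1].min().round(3) if mm.any() else '',X[mm][:,2].max() if mm.any() else '')
E
```

```text
509 0.02869973771641865
[ 0.62597355 -0.17598047] 6.017912337167978 0.0013442779704574451
0.64 0  
0.66 0  
0.68 0  
0.7 203 -0.064 0.11899539814411675
0.72 2763 -0.129 0.20835994506926603
0.74 1222 -0.129 0.2061857645424845
```

View pics/tray.png

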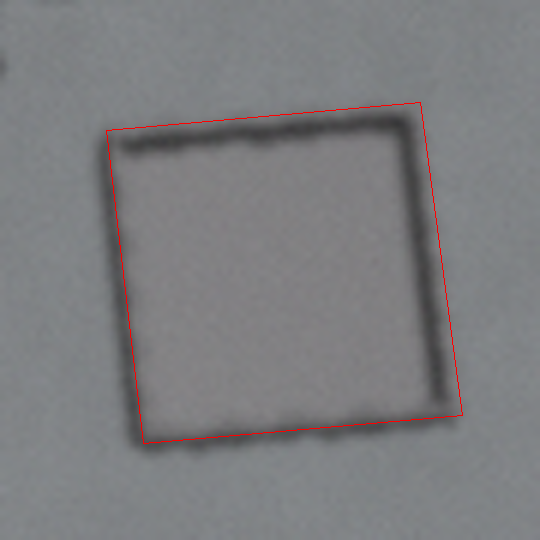

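```bash
python3 - <<'E'
from h import *
print(delta([.50,.05,.0985],10.4),delta([.50,-.12,.0985],6),delta([.5524,-.1831,.0985],6))
E
```

```text
(array([-6.1 ,  0.72, -0.  ]), array([ 0.01, -0.05,  0.04])) (array([-9.18, 17.44,  0.  ]), array([ 0.01, -0.05,  4.44])) (array([-5.170e+00,  2.459e+01,  1.000e-02]), array([ 0.01, -0.05,  4.44]))
```

Smooth moves (limit acceleration so the clip does not slide forward), backing off first.

Call:
{"api": "drive_tool", "payload": {
  "targets": [-0.4,0,0,0,0,0,-1,0.1,0,0,0,0,-1.8,0.2,0,0,0,0,-2.7,0.4,0,0,0,0,-3.6,0.8,0,0,0,0.2,-4.4,1.5,0,0,0,0.5,-5.2,2.5,0,0,0,0.9,-6,3.8,0,0,0,1.3,-6.6,5.3,0,0,0,1.8,-7.2,7,0,0,0,2.2,-7.6,8.7,0,0,0,2.7,-8,10.4,0,0,0,3.2]
}}

```text
time: 13.38
position: [0.4981, -0.0504, 0.0982]
tool_rot: [0.998, 0.062, 0.0, 0.0]
ft_force: [-0.6, -0.4, -3.6]
grip_width: 0.0155
```

```bash
python3 - <<'E'
from h import *
print(delta([.50,-.12,.0985],6),delta([.5524,-.1831,.0985],6))
E
```

```text
(array([-0.67,  6.93, -0.03]), array([ 0.02, -0.02,  1.16])) (array([ 3.74, 13.84, -0.02]), array([ 0.02, -0.02,  1.16]))
```

Call:
{"api": "drive_tool", "payload": {
  "targets": [-0.2,1.5,0,0,0,0.2,-0.3,3.2,0,0,0,0.4,-0.4,4.9,0,0,0,0.6,-0.3,6.6,0,0,0,0.8,0,8.3,0,0,0,1,0.6,9.9,0,0,0,1.2,1.3,11.4,0,0,0,1.2,2.1,12.6,0,0,0,1.2,2.9,13.4,0,0,0,1.2,3.5,13.8,0,0,0,1.2,3.7,13.8,0,0,0,1.2,3.7,13.8,0,0,0,1.2]
}}

```text
time: 14.38
position: [0.5527, -0.1811, 0.0979]
tool_rot: [0.999, 0.053, -0.0, -0.0]
ft_force: [-0.8, 0.2, -3.8]
grip_width: 0.0157
```

```bash
python3 - <<'E'
from h import *
im,d=grab('scene'); save('s11',cv2.resize(im[120:270,200:390],None,fx=4,fy=4,interpolation=cv2.INTER_CUBIC))
im,d=grab('wrist'); save('w11',im)
o=robot.get_obs();print(o['time'],o['position'],o['ft_force'],delta([.5524,-.1831,.0385],6))
E
```

```text
14.4833 [ 0.55171711 -0.18010524  0.09777696] [-0.61921044  0.11413137 -3.81411636] (array([0.05, 0.31, 5.93]), array([-0.07,  0.09,  0.06]))
```

View pics/s11.png

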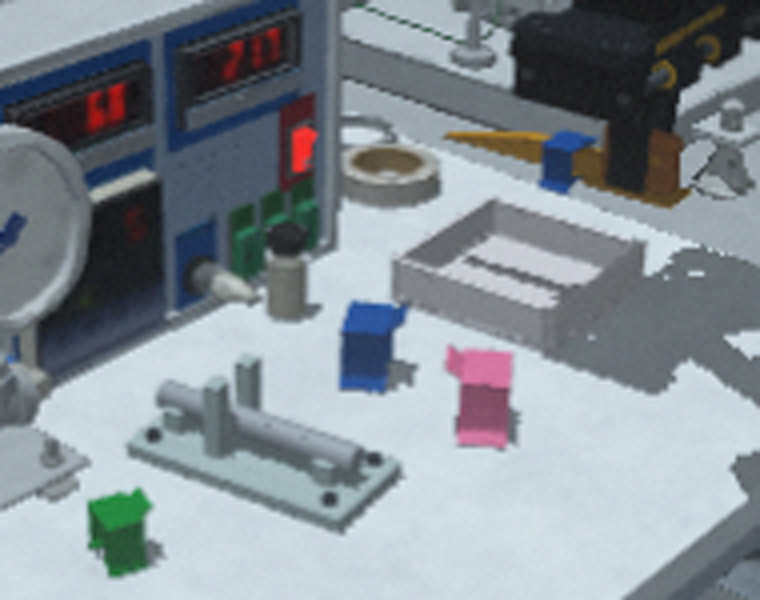

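View pics/w11.png

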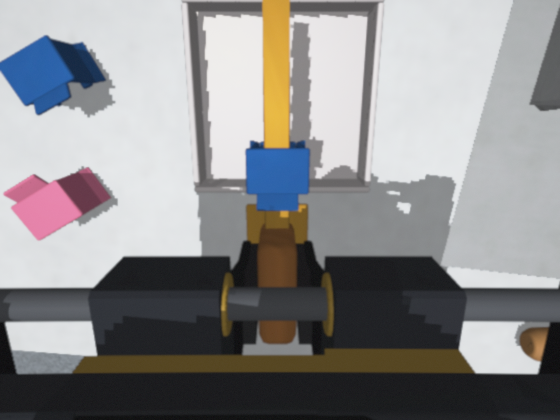

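```bash
python3 - <<'E'
from h import *
v=V('wrist'); o=robot.get_obs()
for p,z in [((197,189),.03),((370,188),.03),((283,190),.03),((283,181),.03),((185,4),.03),((382,4),.03),((278,149),.0923+.0185),((278,193),.0923+.0185)]:
    q=R.from_quat(o['tool_rot']).inv().apply(v.plane(*p,z)-o['position']); print(p,(q*1000).round(1))
save('w11c',cv2.resize(v.im[120:220,180:390],None,fx=3.8,fy=3.8,interpolation=cv2.INTER_CUBIC))
E
```

```text
(197, 189) [ 20.3 -51.2  67.8]
(370, 188) [20.9 62.3 67.7]
(283, 190) [19.6  5.3 67.7]
(283, 181) [25.7  5.3 67.7]
(185, 4) [128.6 -50.8  67.6]
(382, 4) [128.4  61.   67.5]
(278, 149) [ 58.    1.8 -13.1]
(278, 193) [ 39.2   1.8 -13.1]
```

View pics/w11c.png

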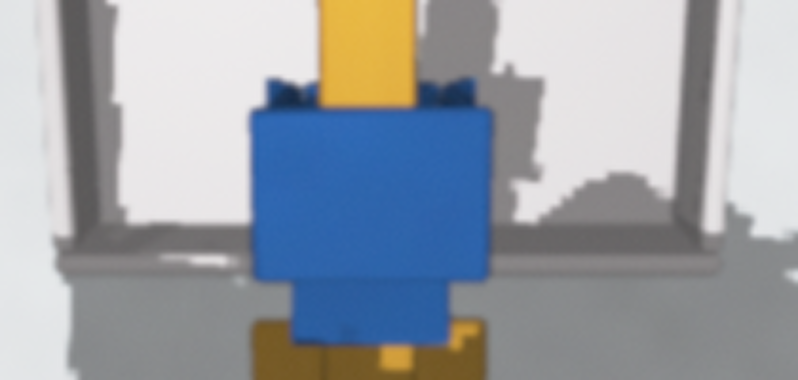

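Call:
{"api": "drive_tool", "payload": {
  "targets": [0,0.1,0.5,0,0,0,0,0.2,1.2,0,0,0,0,0.3,2,0,0,0,0,0.3,2.9,0,0,0,0,0.3,3.8,0,0,0,0,0.3,4.6,0,0,0,0,0.3,5.2,0,0,0,0,0.3,5.6,0,0,0,0,0.3,5.9,0,0,0,0,0.3,5.9,0,0,0,0,0.3,5.9,0,0,0]
}}

```text
time: 15.4
position: [0.5531, -0.1839, 0.039]
tool_rot: [0.999, 0.053, 0.0, 0.0]
ft_force: [-0.1, -0.3, -3.6]
grip_width: 0.0158
```

```bash
python3 - <<'E'
from h import *
im,d=grab('scene'); save('s12',cv2.resize(im[140:230,280:380],None,fx=6.5,fy=6.5,interpolation=cv2.INTER_CUBIC))
im,d=grab('wrist'); save('w12',im)
o=robot.get_obs();print(o['time'],o['position'],o['ft_force'],delta([.5524,-.1831,.0385],6))
E
```

```text
15.5 [ 0.55338434 -0.18401531  0.0394692 ] [ 0.13313843 -0.70479235 -3.3803261 ] (array([-0.09, -0.1 ,  0.1 ]), array([ 0.03, -0.05,  0.04]))
```

View pics/s12.png

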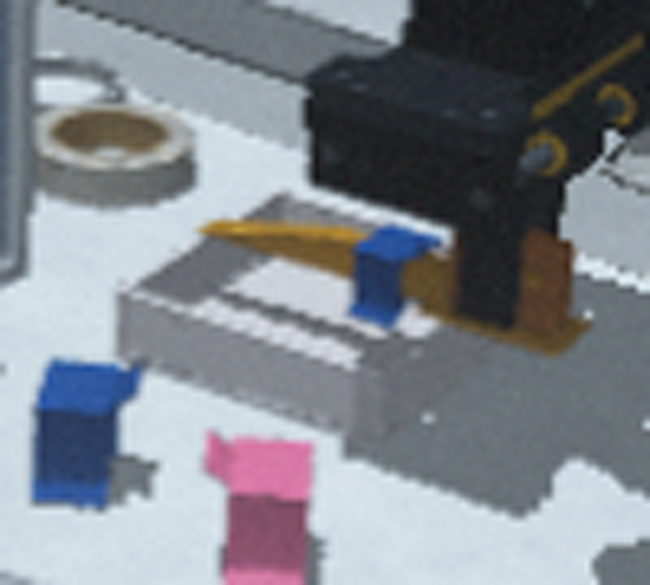

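View pics/w12.png

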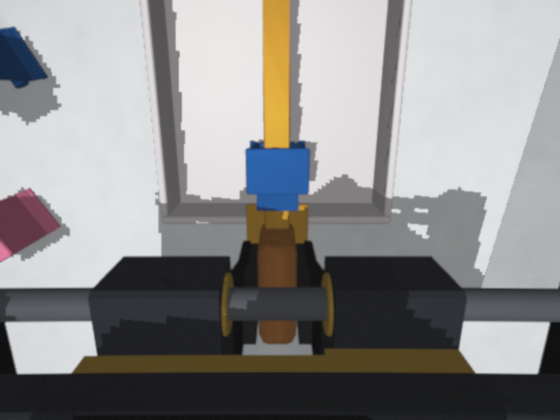

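Call:
{"api": "drive_tool", "payload": {
  "targets": [0,0,0.07,0,0,0,-0.3,0,0.07,0,0,0,-0.7,0,0.07,0,0,0,-1.1,0,0.07,0,0,0,-1.5,0,0.07,0,0,0,-1.9,0,0.07,0,0,0,-2.3,0,0.07,0,0,0,-2.7,0,0.07,0,0,0,-3.1,0,0.07,0,0,0,-3.5,0,0.07,0,0,0,-3.5,0,0.07,0,0,0]
}}

```text
time: 16.42
position: [0.517, -0.1873, 0.0383]
tool_rot: [0.999, 0.052, -0.001, -0.0]
ft_force: [0.2, 1.1, -3.0]
grip_width: 0.0157
```

```bash
cat > st2.py <<'E'
from h import *
import sys
k=sys.argv[1]
im,d=grab('scene'); save('s'+k,cv2.resize(im[140:230,280:380],None,fx=6.5,fy=6.5,interpolation=cv2.INTER_CUBIC))
im,d=grab('wrist'); save('w'+k,im)
o=robot.get_obs();print(o['time'],o['position'],o['ft_force'],delta([.4277,-.1962,.0385],6))
E
python3 st2.py 13
```

```text
16.5167 [ 0.51808293 -0.18760293  0.03835798] [ 0.15126484 -0.37282684 -4.08187671] (array([-9.08, -0.09, -0.01]), array([-0.  , -0.  ,  0.02]))
```

View pics/s13.png

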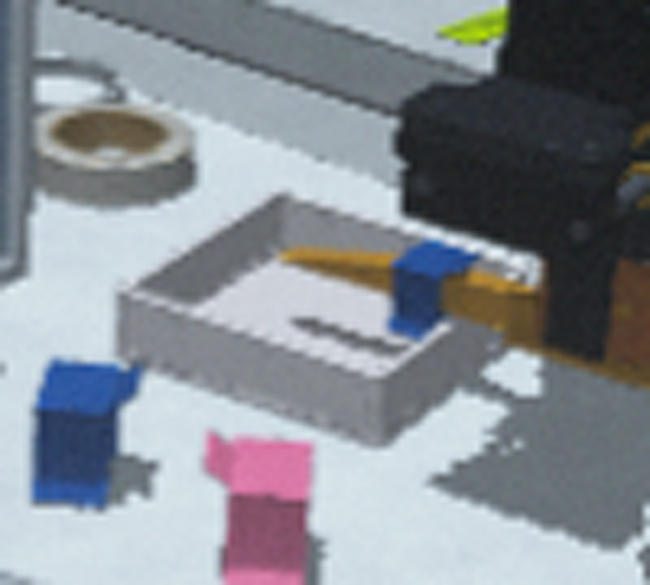

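View pics/w13.png

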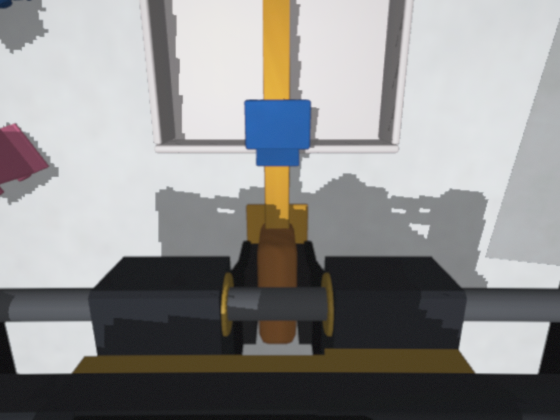

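The clip is caught on the wall and sliding toward the tip. Continue.

Call:
{"api": "drive_tool", "payload": {
  "targets": [-0.4,0,0,0,0,0,-0.9,0,0,0,0,0,-1.4,0,0,0,0,0,-1.9,0,0,0,0,0,-2.4,0,0,0,0,0,-2.9,0,0,0,0,0,-3.4,0,0,0,0,0,-3.9,0,0,0,0,0,-4.4,0,0,0,0,0,-4.9,0,0,0,0,0,-5.4,0,0,0,0,0,-5.4,0,0,0,0,0]
}}

```text
time: 17.52
position: [0.4631, -0.1929, 0.0383]
tool_rot: [0.999, 0.052, -0.001, -0.001]
ft_force: [-0.2, 0.3, -4.2]
grip_width: 0.0157
```

```bash
python3 st2.py 14
```

```text
17.6167 [ 0.46447433 -0.19335707  0.03842299] [ 0.16724373  0.15297695 -2.22429445] (array([-3.69, -0.1 , -0.01]), array([ 0.01, -0.02,  0.01]))
```

View pics/s14.png

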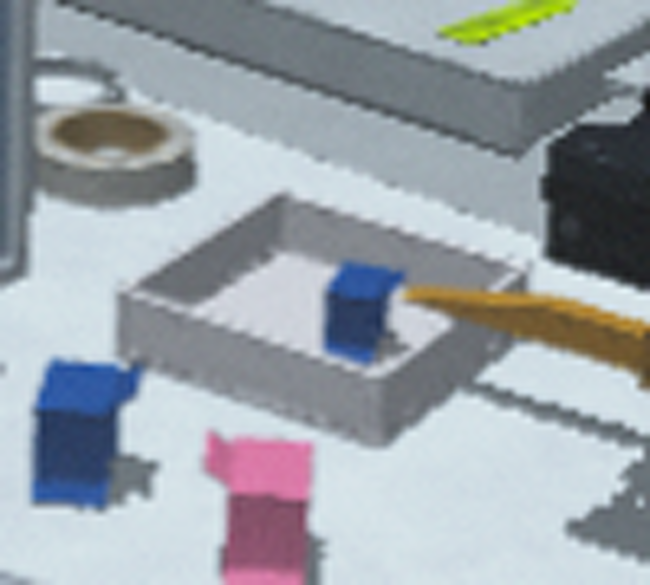

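View pics/w14.png

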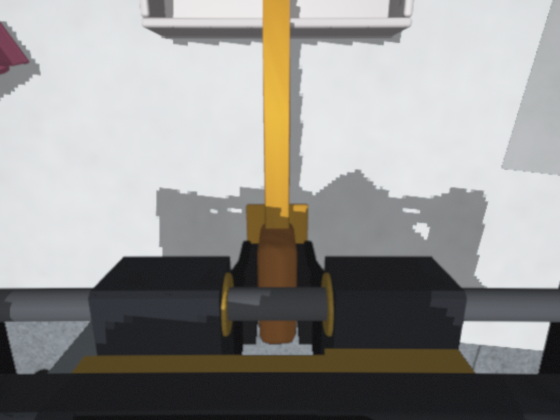

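Call:
{"api": "drive_tool", "payload": {
  "targets": [-0.8,0,0,0,0,0,-1.8,0,0,0,0,0,-2.8,0,0,0,0,0,-3.6,0,-0.4,0,0,0,-3.6,0,-1.5,0,0,0,-3.6,0,-3,0,0,0,-3.6,0,-4.5,0,0,0,-3.6,0,-6,0,0,0]
}}

```text
time: 18.28
position: [0.4274, -0.1968, 0.099]
tool_rot: [0.999, 0.052, -0.0, -0.0]
ft_force: [0.1, 0.2, -2.7]
grip_width: 0.0155
```

```bash
python3 - <<'E'
from h import *
o=robot.get_obs();print(o['position'],delta([.44,.04,.0985],11),delta([.4951,.2894,.0985],16.1))
E
```

```text
[ 0.42742846 -0.19679633  0.09899753] (array([  3.72, -23.42,   0.07]), array([-0.05,  0.05, -5.  ])) (array([ 11.81, -47.65,   0.08]), array([ -0.06,   0.05, -10.1 ]))
```

Call:
{"api": "drive_tool", "payload": {
  "targets": [0.2,-1.5,0,0,0,-0.3,0.7,-4.5,0,0,0,-1,1.2,-8,0,0,0,-1.7,1.8,-11.5,0,0,0,-2.4,2.4,-15,0,0,0,-3.1,3,-18.5,0,0,0,-3.9,3.6,-22,0,0,0,-4.6,4.5,-25.5,0,0,0,-5.3,5.6,-29,0,0,0,-6,6.7,-32.5,0,0,0,-6.8,7.9,-36,0,0,0,-7.6,9.1,-39.5,0,0,0,-8.4]
}}

```text
time: 19.28
position: [0.4766, 0.2066, 0.0985]
tool_rot: [0.992, 0.126, -0.001, 0.0]
ft_force: [0.9, -1.4, -2.6]
grip_width: 0.0156
```

```bash
python3 - <<'E'
from h import *
o=robot.get_obs();print(o['position'],delta([.4951,.2894,.0585],16.2))
E
```

```text
[0.47659145 0.20658352 0.09848449] (array([ 3.87, -7.56,  3.99]), array([-0.  ,  0.07, -1.73]))
```

Call:
{"api": "drive_tool", "payload": {
  "targets": [0.9,-2,0.5,0,0,-0.5,1.9,-4,1.2,0,0,-1,2.9,-6,2.2,0,0,-1.4,3.6,-7.2,3.2,0,0,-1.7,3.9,-7.6,4,0,0,-1.7,3.9,-7.6,4,0,0,-1.7,3.9,-7.6,4,0,0,-1.7]
}}

```text
time: 19.87
position: [0.4952, 0.2875, 0.0578]
tool_rot: [0.99, 0.14, -0.001, 0.0]
ft_force: [-0.4, 0.1, -2.2]
grip_width: 0.0159
```

```bash
python3 - <<'E'
from h import *
im,d=grab('wrist'); save('w15',im)
o=robot.get_obs();print(o['position'],o['ft_force'],delta([.4951,.2894,.0087],16.2))
E
```

```text
[0.49566388 0.28741382 0.05825219] [ 0.99304369 -0.89211166 -2.34567527] (array([ 0.01, -0.21,  4.96]), array([ 0.02,  0.11, -0.11]))
```

View pics/w15.png

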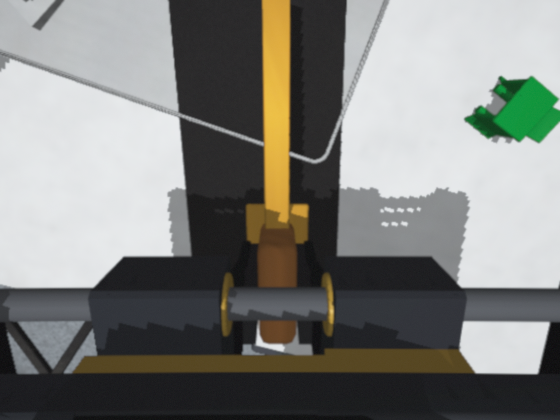

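Over the mat; lower gently.

Call:
{"api": "drive_tool", "payload": {
  "targets": [0,-0.1,0.8,0,0,0,0,-0.2,1.6,0,0,0,0,-0.2,2.4,0,0,0,0,-0.2,3.2,0,0,0,0,-0.2,3.9,0,0,0,0,-0.2,4.4,0,0,0,0,-0.2,4.7,0,0,0,0,-0.2,4.85,0,0,0,0,-0.2,4.9,0,0,0,0,-0.2,4.9,0,0,0]
}}

```text
time: 20.75
position: [0.496, 0.2907, 0.0094]
tool_rot: [0.99, 0.14, 0.0, -0.0]
ft_force: [-0.4, 0.5, -2.6]
grip_width: 0.0158
```

```bash
python3 - <<'E'
from h import *
o=robot.get_obs();print(o['position'],o['ft_force'],delta([.4951,.2894,.0085],16.2))
E
```

```text
[0.49604327 0.29070981 0.00939227] [-0.36788774  0.52810281 -2.63627211] (array([-0.13,  0.1 ,  0.09]), array([-0.  , -0.02, -0.06]))
```

Lower 1 mm more until contact.

Call:
{"api": "drive_tool", "payload": {
  "targets": [0,0,0.05,0,0,0,0,0,0.1,0,0,0,0,0,0.1,0,0,0,0,0,0.1,0,0,0]
}}

```text
time: 21.08
position: [0.496, 0.2907, 0.0086]
tool_rot: [0.99, 0.14, 0.0, -0.0]
ft_force: [0.0, 0.1, -2.5]
grip_width: 0.0155
```

```bash
python3 - <<'E'
from h import *
o=robot.get_obs();print(o['position'],o['ft_force'])
E
```

```text
[0.4960065  0.29068405 0.00856676] [ 0.01425537  0.1014201  -2.4967821 ]
```

Call:
{"api": "drive_tool", "payload": {
  "targets": [0,0,0.04,0,0,0,0,0,0.06,0,0,0,0,0,0.06,0,0,0,0,0,0.06,0,0,0]
}}

```text
time: 21.42
position: [0.496, 0.2907, 0.0085]
tool_rot: [0.99, 0.14, 0.0, -0.0]
ft_force: [-1.6, -0.0, 6.5]
grip_width: 0.0156
```

Call:
{"api": "drive_tool", "payload": {
  "targets": [0,0,0,0,0,0,0,0,0,0,0,0,0,0,0,0,0,0,0,0,0,0,0,0,0,0,0,0,0,0,0,0,0,0,0,0,0,0,0,0,0,0,0,0,0,0,0,0],
  "grip": -1
}}

```text
time: 22.08
position: [0.4959, 0.2906, 0.0077]
tool_rot: [0.99, 0.14, -0.0, 0.0]
ft_force: [0.2, -0.4, 0.3]
grip_width: 0.0606
```

Call:
{"api": "drive_tool", "payload": {
  "targets": [0,0,-0.3,0,0,0,0,0,-0.8,0,0,0,0,0,-1.8,0,0,0,0,0,-3.5,0,0,0,0,0,-5.5,0,0,0,0,0,-8,0,0,0,-0.5,2,-11,0,0,0,-1.5,4,-13,0,0,0,-2.5,6,-15,0,0,0,-3.5,8,-17,0,0,0,-3.5,8,-17,0,0,0]
}}

```text
time: 23.0
position: [0.4858, 0.2017, 0.1822]
tool_rot: [0.99, 0.139, 0.003, 0.0]
ft_force: [0.4, 0.5, 0.2]
grip_width: 0.087
```

```bash
python3 - <<'E'
from h import *
im,d=grab('scene'); save('s16',cv2.resize(im,(784,588)))
im,d=grab('top'); save('t16',cv2.resize(im[150:300,120:430],None,fx=2.58,fy=2.58,interpolation=cv2.INTER_CUBIC))
X=V('top'); 
for n,p in dict(vial=(333,167)).items(): print(n,X.pt(*p).round(4))
o=robot.get_obs();print(o['time'],o['position'],o['ft_force'])
E
```

```text
vial [ 0.7032 -0.056   0.0523]
23.1 [0.4851698  0.20377664 0.17941893] [0.43607904 0.97147605 0.28389165]
```

View pics/s16.png

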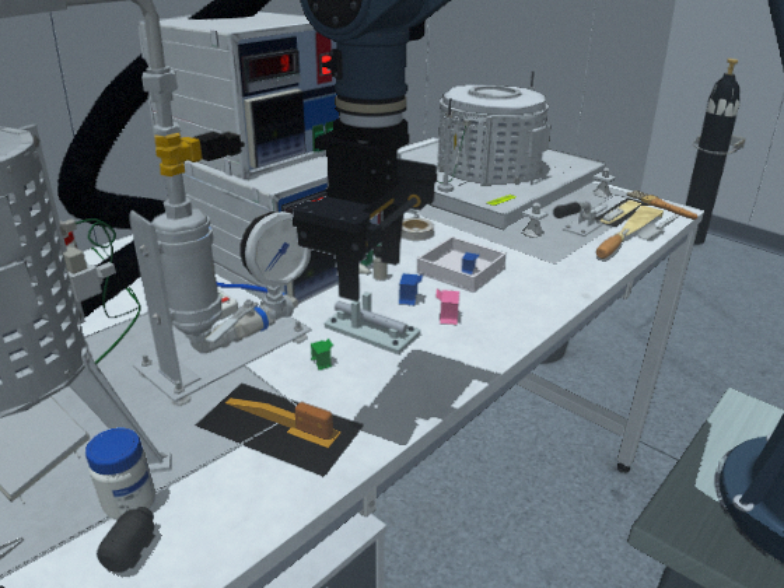

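View pics/t16.png

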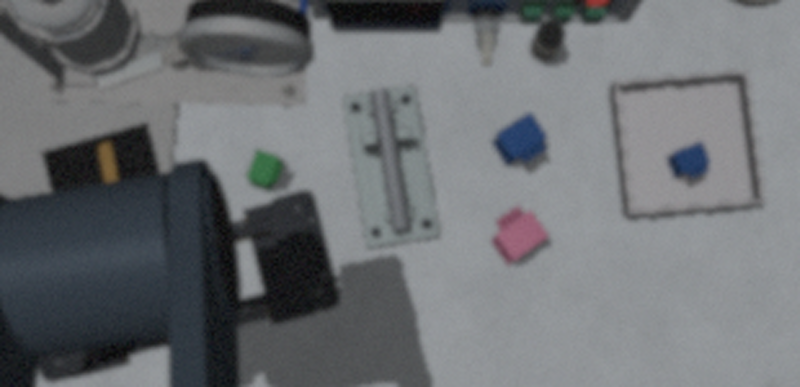

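The scene view shows the wedge flat on the mat at (285,415). The clip is inside the tray: (470,262) in the scene view, (690,160) in the top crop. The vial and the look-alikes have not moved, and the robot is clear.

```bash
python3 -c "
from h import *
print(robot.hand_in())"
```

```text
the job is handed in; nothing more can be done
None
```

The job is done and handed in at about 23 s of the 72 s allowed.

- **What I did:** I slid the wedge under the smaller blue clip, and the clip came free of the rod and rode on the blade. I carried it to the white tray and drew the blade out over the near wall, which stripped the clip off inside. I then laid the wedge back on its mat and moved the arm clear. The gripper never touched the clip.
- **Last checks:** The final scene and top pictures show the clip standing inside the tray and the wedge flat on the mat. The vial and the look-alikes are where they started. The vial's before and after readings agree within about 2 mm sideways. Its height reading fell by 6 mm at the same pixel, which I take as depth noise at the cap's edge.
- **Forces:** The highest wrist force I read was about 6.5 N, when I set the wedge down; I read it only at the end of each move.
- **Disagreements:** The measured rod block position along the rod disagreed by about 2 mm between views, which made no difference to the job. The wedge lies about 1–2 mm from where it started on the mat. No check failed.

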